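# Make up a sampling kit and a weighing kit

## Task

Make up two kits from the stock in the middle of the bench, one thing to a compartment: the sampling kit, in the three-compartment tray, takes the wide sample jar, the dropper bottle and the roll of sealing tape; the weighing kit, in the two-compartment tray, takes the large steel check weight and the small carton. Set each thing down upright on the tray's floor, in any compartment of its tray, without dropping it. Leave the small jar, the small weight and the wrapped packet where they are.

Things in the scene. Friction and masses are not known exactly. Their poses are not given: they have to be found in the camera images.
- tray3: Fixed open grey tray on the bench, walls, floor and dividers 4 mm thick, 20 mm high, inner floor 4 mm above the bench. THREE compartments in a row: 256 (own x) x 108 mm (y) outside, each compartment 80 (x) x 100 mm (y) inside, centres at x = -84, 0, +84 mm. Origin: centre of underside. One tray lies left of the stock, one right, either way. Other gear lies over 0.48 m to the sides, or over 0.74 or under 0.32 m ahead.
- tray2: Fixed open grey tray on the bench, walls, floor and dividers 4 mm thick, 20 mm high, inner floor 4 mm above the bench. TWO compartments in a row: 172 (own x) x 108 mm (y) outside, each compartment 80 (x) x 100 mm (y) inside, centres at x = -42 and +42 mm, y = 0. Origin: centre of the underside.
- jar_mid (a point): The wide sample jar: round clear jar with a ribbed white screw lid and a paper label, 50 mm diameter (lid), 60 mm high, about 0.11 kg, standing in the stock. Point: its centre, half-way up; z up when it stands upright.
- bottle_mid (a point): The dropper bottle: amber glass, body 30 mm diameter up to 40 mm high, then a 20 mm black cap and a 13 mm rubber bulb, 72 mm high in all, 0.045 kg, standing in the stock. Point: its centre, half-way up; z up when it stands upright. The point lies in the upper part of the 30 mm body.
- tape_mid (a point): The roll of brown sealing tape standing on its flat side: a thick ring, 52 mm outside diameter, 27 mm bore, 48 mm high, about 0.1 kg. Point: its centre, half-way up; z up when it stands upright.
- weight_mid (a point): The large steel check weight: plain cylinder 38 mm diameter up to 44 mm high, then a neck and a 24 mm knob, 62 mm high in all, 0.5 kg. Point: its centre, half-way up; z up when it stands upright. The point lies within the 38 mm cylinder.
- carton_mid (a point): The small cardboard carton (of weighing dishes): 54 mm along its own x, 38 mm along its own y, 50 mm high, about 0.09 kg. It stands at any yaw. Point: its centre, half-way up; z up when it stands upright.
- smalljar_mid (a point): Bystander, to be left alone: the small sample jar, same make as the wide one but 32 mm diameter, 42 mm high. It stands among the stock. Point: its centre, half-way up; z up when it stands upright.
- smallweight_mid (a point): Bystander, to be left alone: the small steel check weight, 22 mm diameter, 38 mm high with its knob. It stands among the stock. Point: its centre, half-way up; z up when it stands upright.
- packet_mid (a point): Bystander, to be left alone: a packet of four dark foil bars shrink-wrapped in clear film, 60 mm (plus short film ends) along its own x, 40 mm along its own y, 26 mm high. It lies among the stock. Point: its centre, half-way up; z up when it stands upright.
Not all that is in view belongs to the job. Leave any yellow look-alike of the part that bears weight_mid alone.

How it is judged:
By the outcome, as a careful person would: the job done as asked, in the order asked, and still so for the second after the job is handed in, with the robot touching nothing.
It also fails if it takes over 141 s, if anything falls off the work surface, if the arm or the gripper's body presses on something with over 40 N, if the wrist force passes 120 N, or if a joint passes its speed limit or range.

## Robot

A 6-joint arm with a two-finger parallel gripper is mounted at the origin on the work surface. World frame = base frame: x ahead of the robot, y to its left, z up, the work surface at z = 0. Lengths are in m, angles in rad, forces in N, time in s.
With the tool pointing down it reaches from about 0.3 to 0.75 m from the base axis. Payload 8.5 kg.
Tool frame: the origin (TCP) lies at the very end of the fingers, on their centre line; the grasp point (between the pads) lies 19 mm behind it; z points along the fingers, y is the direction in which the jaws open and shut (so a half turn about z gives the same grasp; the last joint's range is limited). The gripper opens to 85 mm and grips with 20 to 120 N. Pads are 22 mm wide; open, the fingers measure 114 mm over their backs; the gripper's body (76 mm by 85 mm) begins 54 mm behind the grasp point. The pads swing forward as they close: fully open they stand 13 mm farther back than shut.
Start: joints at [1.027, 0.381, 1.297, -0, 1.464, -0.215], TCP at [0.178, 0.521, 0.231] pointing down, gripper open.
Joint ranges: [-3.11, 3.11], [-0.89, 2.33], [0.22, 2.48], [-1.42, 4.56], [0.17, 2.85], [-2.88, 2.88]. Speed limits (rad/s): [2.39, 2.39, 3.14, 3.14, 3.14, 3.14].

## Interface

Orientations are given as a unit quaternion [x, y, z, w].
In Python, from station import sensors, viewer, job gives the robot as it stands. The module is installed in compiled form; this text tells all that it offers.
- The arm moves only by the tool servo_tool, never from a script. Its argument "deltas" is a list of rows, each a list of 7 numbers: the shift along the tool's x, y, z in mm, then the turn, a rotation vector about the tool's x, y, z in rad, then the opening in per cent of the stroke, from 0 (shut) to 100 (fully open). In form: [[x, y, z, wx, wy, wz, gripper], ...]. A call has 1 to 10 rows; each row shifts and turns the commanded pose from where the row before left it, along the tool's axes as they then stand; what a row does not reach is not made up. A row lasts 1/8 s, in which the tool goes at most 62.5 mm and 10.7 degrees, less where a joint would pass 70% of its speed; a pose out of reach is approached as far as the arm can. A call is refused whole if a number of a shift passes 62.5 or a number of a turn 0.188, either way. A call with a gripper value outside its range is refused whole. The fingers move at their own pace and stop on an object; the grip force is fixed at half the most. Time passes only in rows, so rows that do not move let the fingers close. It gives the time, the measured TCP pose, the force and the opening at its end, in the units of the state.
- sensors.sense(): the state, without advancing time (a new reading comes with each control period).
- viewer.grab_frame(name): name is "scene" or "top" or "wrist"; returns a dict with "frame" (420x560x3 uint8, blue, green, red), "depth" (420x560 float32, m along the optical axis (not along the pixel's ray), 0 where there is no reading), "fovy" (degrees; the focal length in pixels is half the picture's height over the tangent of half this angle, whatever the lens; pixels are square), "cx", "cy" (the principal point, pixels), "rvec" (rotation vector, rad) and "tvec" (3), from world to camera coordinates, as OpenCV has them. Camera axes: x right, y down, z forward; pixel columns grow to the right and rows downward; lengths in m; the calibration is good to about 2 mm. The wrist camera is an equidistant fisheye: a pixel r from the principal point sees the ray r / f radians off the axis. A picture is of the moment at which its call begins.
- job.finish_job(): hands the job in, once; it reports no verdict.
The state is a dict: "time": time; "qpos": joint angles; "joint_vel": joint speeds; "tau": joint torques, N m; "tcp_pos": TCP position; "eef_rot": TCP orientation; "wrist_force": force on the tool from outside, world axes, zero at the start; "wrist_torque": the same for the moment, N m; "width": opening from 0.0 (shut) to 1.0 (fully open).
Only numpy, scipy, OpenCV 4.12 (cv2) and the standard library are available. Lean on these libraries where they do the work, as an engineer would, in place of code of your own. Each camera call takes 0.05 s, during which the arm holds its last target. There are 200 camera calls.

## Working session

There is one attempt and no reset: what is moved stays moved. The work goes in short steps, Python scripts to look and compute and a tool call to move; the robot and the scene stay as the last step left them, time stands still between calls to the robot, and variables do not carry over. Pictures are saved under pics/ and viewed, about 12 in all and at most 16, crops included, and the job is handed in when it is done.

Besides the shell and the picture viewer there is one more tool, called after "Emit:" as a command line: name --pt "numbers of a row" for each row, then --argument value for the rest. servo_tool: Moves the arm, as the interface text tells. Its arguments: {"type":"object","properties":{"deltas":{"type":"array","items":{"type":"array","items":{"type":"number"}}}},"required":["deltas"]}

```bash
mkdir -p pics
cat > h.py <<'E'
import numpy as np, cv2
from station import sensors, viewer, job
def grab(n, fn=None):
    d=viewer.grab_frame(n)
    if fn: cv2.imwrite('pics/'+fn,d['frame'])
    return d
def world(d):
    f=d['frame'].shape[0]/2/np.tan(np.radians(d['fovy']/2))
    R=cv2.Rodrigues(np.array(d['rvec'],float))[0];t=np.array(d['tvec'],float).ravel()
    v,u=np.indices(d['depth'].shape);z=d['depth']
    P=np.stack([(u-d['cx'])/f*z,(v-d['cy'])/f*z,z],-1)
    return (P-t)@R
E
python3 - <<'E'
from h import *
s=sensors.sense();print(s)
for n in('top','scene'):
    d=grab(n,n+'1.png');np.savez('/tmp/'+n,**d);print(n,d['fovy'],d['cx'],d['cy'],-cv2.Rodrigues(np.array(d['rvec'],float))[0].T@np.array(d['tvec']).ravel())
E
```

```text
{'time': 0.0, 'qpos': array([ 1.02670466e+00,  3.81211436e-01,  1.29827323e+00,  4.86375083e-06,
        1.46363628e+00, -2.15316617e-01]), 'joint_vel': array([ 0.00079464, -0.00058637, -0.00116163,  0.00039287,  0.00056817,
        0.00065223]), 'tau': array([-1.70125055e-03, -4.48464417e+01, -2.31273079e+01, -2.33812070e-04,
        4.91895524e-03,  9.33358223e-06]), 'tcp_pos': array([0.17743383, 0.52027018, 0.2306993 ]), 'eef_rot': array([ 1.63648354e-01,  9.86518440e-01, -7.08822207e-04, -2.85472606e-04]), 'wrist_force': array([0.32748175, 0.43547085, 0.19839161]), 'wrist_torque': array([-0.00503704, -0.0407759 ,  0.04591434]), 'width': 0.9976122788353019}
top 45.88571051319516 275.0765667214436 204.13251656794327 [ 0.38713228 -0.00449167  1.13601197]
scene 42.391817002189185 278.0570271014373 215.86974889534548 [1.15518068 0.08125449 0.72197665]
```

View pics/top1.png

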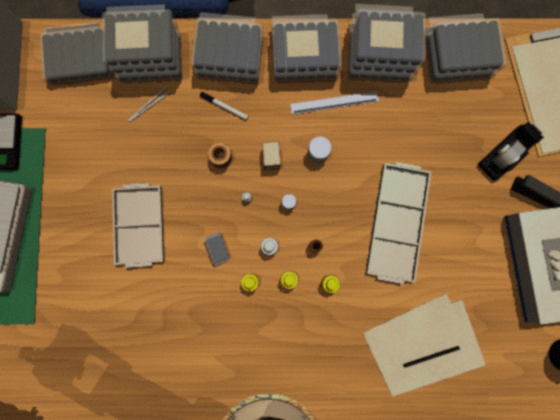

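View pics/scene1.png

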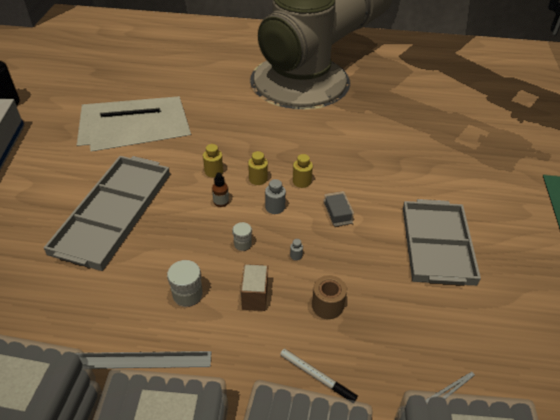

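The top view shows tray2 at (137,226) and tray3 at (399,223). The stock is the tape (220,154), carton (271,155), jar (319,148), weight (269,246) and bottle (316,245). To be left alone are the small weight (247,197), small jar (288,202), packet (217,249) and three yellow look-alikes along row ~283. The scene view agrees. Next I'll measure them from the depth.

Run:
```python
from h import *
d=dict(np.load('/tmp/top.npz'));W=world(d)
d2=dict(np.load('/tmp/scene.npz'));W2=world(d2)
print('bench z',[np.round(np.median(w[(abs(w[...,0]-.5)<.2)&(abs(w[...,1])<.2)][:,2]),4) for w in(W,W2)])
names=dict(tape=(220,154),carton=(271,155),jar=(319,148),smw=(247,197),smj=(288,202),weight=(269,246),bottle=(316,245),packet=(217,249),y1=(249,283),y2=(289,281),y3=(331,285))
m=((W[...,2]>.012)&(d['depth']>0)).astype(np.uint8)
n,L=cv2.connectedComponents(m,connectivity=4)
for k,(u,v) in names.items():
    l=np.bincount(L[v-6:v+7,u-6:u+7].ravel(),minlength=n);l[0]=0;l=l.argmax();p=W[L==l]; h=p[:,2].max()
    t=p[p[:,2]>h-.008]
    r=cv2.minAreaRect((t[:,:2]*1000).astype(np.float32))
    c=t[:,:2].mean(0)
    # scene cam top points near
    q=W2.reshape(-1,3);q=q[(np.hypot(*(q[:,:2]-c).T)<.045)&(q[:,2]>h-.008)]
    print(k,len(p),'h',h.round(3),'mean',c.round(4),'rect',np.round(r[0],1),np.round(r[1],1),round(r[2],1),'scene',((q[:,:2].max(0)+q[:,:2].min(0))/2).round(4))
for k,(u,v) in dict(t2=(137,226),t3=(399,223)).items():
    s=np.zeros_like(m);s[v-75:v+75,u-45:u+45]=1
    mm=((W[...,2]>.010)&(W[...,2]<.03)&(s>0)).astype(np.uint8)
    p=W[mm>0];r=cv2.minAreaRect((p[:,:2]*1000).astype(np.float32));print(k,r,p[:,2].max())
```

```text
bench z [np.float64(0.001), np.float64(0.0002)]
tape 420 h 0.054 mean [0.6502 0.1082] rect [650.4 108.4] [49.  49.4] 0.4 scene [0.651  0.1089]
carton 466 h 0.057 mean [ 0.6486 -0.0094] rect [649.   -9.9] [54.1 38.4] 4.1 scene [ 0.6497 -0.0084]
jar 483 h 0.067 mean [ 0.6609 -0.117 ] rect [ 660.8 -117.1] [48.  47.2] 64.3 scene [ 0.6614 -0.1163]
smw 79 h 0.043 mean [0.5544 0.0478] rect [554.1  48.2] [12.2 13.6] 0.6 scene [0.554  0.0486]
smj 181 h 0.049 mean [ 0.5422 -0.0477] rect [541.8 -47.8] [31.1 29.4] 89.9 scene [ 0.5438 -0.047 ]
weight 234 h 0.068 mean [ 0.4428 -0.0033] rect [442.9  -3.8] [21.8 21. ] 70.4 scene [ 0.4424 -0.0027]
bottle 156 h 0.073 mean [ 0.4424 -0.1064] rect [ 442.3 -107. ] [10.8 10.8] 89.7 scene [ 0.4441 -0.1058]
packet 493 h 0.034 mean [0.4384 0.1134] rect [439.5 113.8] [58.4 39.5] 21.2 scene [0.4422 0.1154]
y1 241 h 0.067 mean [0.364  0.0396] rect [363.6  40.3] [21.6 21.2] 89.1 scene [0.3652 0.0405]
y2 238 h 0.068 mean [ 0.3692 -0.0472] rect [369.3 -47.4] [21.1 21.2] 44.4 scene [ 0.3704 -0.0449]
y3 254 h 0.067 mean [ 0.3598 -0.1377] rect [ 360.3 -137.3] [21.8 21.1] 89.8 scene [ 0.3609 -0.1373]
t2 ((494.1257629394531, 293.51824951171875), (188.33226013183594, 109.85095977783203), 3.7306253910064697) 0.026995113228900514
t3 ((497.4163818359375, -299.0728454589844), (109.89115905761719, 271.60699462890625), 79.1079330444336) 0.026116563411806064
```

Run:
```python
import cv2
a=cv2.imread('pics/top1.png');cv2.imwrite('pics/topc.png',cv2.resize(a[120:310,100:440],None,fx=2.3,fy=2.3,interpolation=2))
```

```text
(no output)
```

View pics/topc.png

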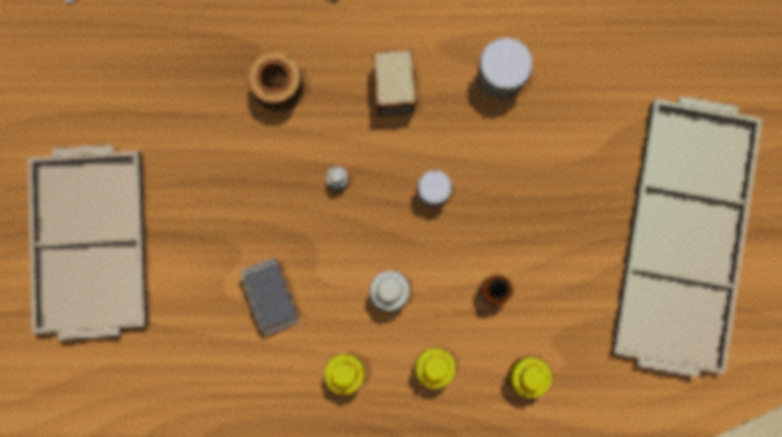

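The crop confirms the poses and the tray yaws: tray2 about +3°, tray3 about −9°. A jaw direction along world y suits every object. First the jar.

Emit:
servo_tool --pt "0 0 0 0 0 -0.165 100" --pt "0 0 0 0 0 -0.165 100" --pt "-30 -40 0 0 0 0 100" --pt "-30 -40 0 0 0 0 100" --pt "-30 -40 0 0 0 0 100" --pt "-30 -40 0 0 0 0 100" --pt "-30 -40 0 0 0 0 100" --pt "-30 -40 0 0 0 0 100" --pt "-30 -40 0 0 0 0 100" --pt "-30 -40 0 0 0 0 100"

```text
time: 1.35
tcp_pos: [0.4186, 0.1993, 0.2312]
eef_rot: [-0.001, 1.0, -0.0, -0.0]
wrist_force: [-0.4, 0.8, -0.0]
width: 1.0
```

Emit:
servo_tool --pt "-30 -40 0 0 0 0 100" --pt "-30 -40 0 0 0 0 100" --pt "-30 -40 0 0 0 0 100" --pt "-30 -40 0 0 0 0 100" --pt "-30 -40 0 0 0 0 100" --pt "-30 -40 0 0 0 0 100" --pt "-30 -40 0 0 0 0 100" --pt "-30 -38 0 0 0 0 100" --pt "0 0 30 0 0 0 100" --pt "0 0 30 0 0 0 100"

```text
time: 2.6
tcp_pos: [0.6584, -0.1175, 0.1697]
eef_rot: [-0.0, 1.0, 0.0, -0.0]
wrist_force: [0.7, -1.0, 0.0]
width: 0.998
```

Run:
```python
from h import *
from scipy.spatial.transform import Rotation as Ro
s=sensors.sense();print(s['time'],s['tcp_pos'],Ro.from_quat(s['eef_rot']).as_matrix().round(3),s['wrist_force'])
```

```text
2.6 [ 0.65835973 -0.11749679  0.16971801] [[-1.    -0.    -0.001]
 [-0.     1.     0.   ]
 [ 0.001  0.    -1.   ]] [ 0.74481814 -0.99298164  0.01167746]
```

Emit:
servo_tool --pt "-3 0.5 36 0 0 0 100" --pt "0 0 36 0 0 0 100" --pt "0 0 36 0 0 0 100" --pt "0 0 25 0 0 0 100" --pt "0 0 13 0 0 0 100" --pt "0 0 0 0 0 0 30" --pt "0 0 0 0 0 0 30" --pt "0 0 0 0 0 0 30" --pt "0 0 0 0 0 0 30" --pt "0 0 0 0 0 0 30"

```text
time: 3.85
tcp_pos: [0.6622, -0.1167, 0.0269]
eef_rot: [-0.001, 1.0, -0.0, 0.001]
wrist_force: [0.6, -0.1, 6.6]
width: 0.57
```

Emit:
servo_tool --pt "0 0 0 0 0 0 30" --pt "0 0 0 0 0 0 30"

```text
time: 4.1
tcp_pos: [0.6621, -0.1167, 0.0268]
eef_rot: [-0.001, 1.0, -0.0, 0.001]
wrist_force: [-0.3, -1.0, 5.4]
width: 0.561
```

Emit:
servo_tool --pt "0 0 -15 0 0 0 30" --pt "0 0 -35 0 0 0 30" --pt "0 0 -35 0 0 0 30" --pt "0 0 0 0 0 0 30"

```text
time: 4.6
tcp_pos: [0.6625, -0.1167, 0.1141]
eef_rot: [-0.001, 1.0, -0.001, 0.003]
wrist_force: [1.1, -0.3, -1.6]
width: 0.568
```

Run:
```python
from h import *
d=grab('wrist','w1.png');d=grab('scene','s2.png')
a=cv2.imread('pics/w1.png');b=d['frame']
cv2.imwrite('pics/m1.png',np.hstack([cv2.resize(a,(400,300)),cv2.resize(b[100:400,50:450],(400,300))]))
```

```text
(no output)
```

View pics/m1.png

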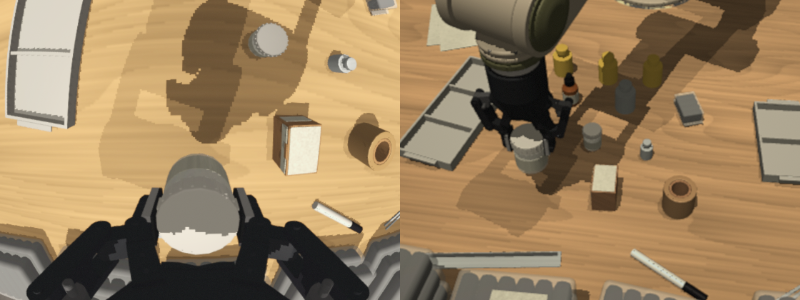

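The wrist view shows the jar held squarely between the pads and off the bench. I'll carry it to the far compartment of tray3.

Emit:
servo_tool --pt "16.5 -39 0 0 0 0 30" --pt "16.5 -39 0 0 0 0 30" --pt "16.5 -39 0 0 0 0 30" --pt "16.5 -39 0 0 0 0 30" --pt "16.5 -39 0 0 0 0 30" --pt "0 0 25 0 0 0 30" --pt "0 0 30 0 0 0 30" --pt "0 0 20 0 0 0 30" --pt "0 0 3 0 0 0 30" --pt "0 0 0 0 0 0 30"

```text
time: 5.95
tcp_pos: [0.5787, -0.3111, 0.0315]
eef_rot: [-0.001, 1.0, 0.001, -0.001]
wrist_force: [0.4, 0.3, -0.1]
width: 0.573
```

Emit:
servo_tool --pt "0 0 0.7 0 0 0 30" --pt "0 0 0 0 0 0 30" --pt "0 0 0 0 0 0 30"

```text
time: 6.32
tcp_pos: [0.5791, -0.3114, 0.0317]
eef_rot: [-0.001, 1.0, 0.0, 0.0]
wrist_force: [0.1, -0.9, -0.8]
width: 0.564
```

Emit:
servo_tool --pt "0 0 1.5 0 0 0 30" --pt "0 0 0 0 0 0 30" --pt "0 0 0 0 0 0 30"

```text
time: 6.7
tcp_pos: [0.5793, -0.3115, 0.0305]
eef_rot: [-0.001, 1.0, -0.0, 0.0]
wrist_force: [-0.1, 1.0, 3.0]
width: 0.568
```

Contact shows at +3 N, so I release the jar and retreat.

Emit:
servo_tool --pt "0 0 0 0 0 0 80" --pt "0 0 0 0 0 0 80" --pt "0 0 0 0 0 0 80" --pt "0 0 -15 0 0 0 80" --pt "0 0 -40 0 0 0 100" --pt "0 0 -40 0 0 0 100" --pt "20 40 0 0 0 0 100" --pt "25 40 0 0 0 0 100" --pt "25 40 0 0 0 0 100" --pt "25 40 0 0 0 0 100"

```text
time: 7.95
tcp_pos: [0.4832, -0.1505, 0.1262]
eef_rot: [-0.001, 1.0, -0.0, 0.001]
wrist_force: [0.9, 0.8, 0.2]
width: 1.0
```

Emit:
servo_tool --pt "20 25 0 0 0 0 100" --pt "20 20 20 0 0 0 100" --pt "0 0 0 0 0 0 100" --pt "0 0 0 0 0 0 100"

```text
time: 8.45
tcp_pos: [0.4449, -0.1074, 0.1061]
eef_rot: [-0.001, 1.0, -0.001, 0.001]
wrist_force: [-0.9, -0.6, 0.3]
width: 1.0
```

Run:
```python
from h import *
d=grab('wrist','w2.png');e=grab('scene','s3.png')
cv2.imwrite('pics/m2.png',np.hstack([cv2.resize(d['frame'],(400,300)),cv2.resize(e['frame'][60:360,0:400],(400,300))]))
```

```text
(no output)
```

View pics/m2.png

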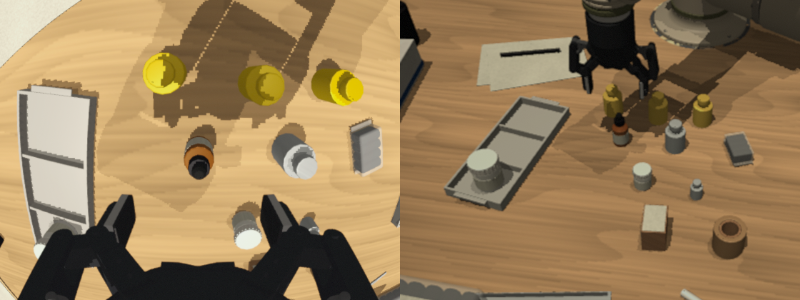

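The jar stands upright in the far compartment, and the bottle is centred between the fingers. I'll descend on it.

Emit:
servo_tool --pt "1.5 0.5 30 0 0 0 100" --pt "0 0 30 0 0 0 100" --pt "0 0 24 0 0 0 100" --pt "0 0 10 0 0 0 100" --pt "0 0 0 0 0 0 10" --pt "0 0 0 0 0 0 10" --pt "0 0 0 0 0 0 10" --pt "0 0 0 0 0 0 10" --pt "0 0 0 0 0 0 10" --pt "0 0 0 0 0 0 10"

```text
time: 9.8
tcp_pos: [0.4427, -0.1064, 0.012]
eef_rot: [-0.001, 1.0, -0.0, 0.001]
wrist_force: [-1.5, -0.5, 6.6]
width: 0.335
```

Emit:
servo_tool --pt "0 0 0 0 0 0 10" --pt "0 0 0 0 0 0 10" --pt "0 0 0 0 0 0 10"

```text
time: 10.18
tcp_pos: [0.4427, -0.1064, 0.012]
eef_rot: [-0.001, 1.0, -0.0, 0.001]
wrist_force: [-1.5, -0.7, 7.3]
width: 0.334
```

Emit:
servo_tool --pt "0 0 -15 0 0 0 10" --pt "0 0 -35 0 0 0 10" --pt "0 0 -30 0 0 0 10" --pt "5 -36 0 0 0 0 10" --pt "6 -36 0 0 0 0 10" --pt "6 -36 0 0 0 0 10" --pt "6 -36 0 0 0 0 10" --pt "6 -36 0 0 0 0 10" --pt "0 0 0 0 0 0 10" --pt "0 0 0 0 0 0 10"

```text
time: 11.42
tcp_pos: [0.4134, -0.2855, 0.0912]
eef_rot: [-0.001, 1.0, 0.0, -0.0]
wrist_force: [0.7, 0.6, -0.4]
width: 0.334
```

Emit:
servo_tool --pt "0 0 30 0 0 0 10" --pt "0 0 30 0 0 0 10" --pt "0 0 13 0 0 0 10" --pt "0 0 0 0 0 0 10" --pt "0 0 1 0 0 0 10" --pt "0 0 0 0 0 0 10" --pt "0 0 0 0 0 0 10"

```text
time: 12.3
tcp_pos: [0.4137, -0.2864, 0.0176]
eef_rot: [-0.001, 1.0, -0.0, 0.0]
wrist_force: [0.1, -0.3, 0.5]
width: 0.334
```

Emit:
servo_tool --pt "0 0 1.2 0 0 0 10" --pt "0 0 0 0 0 0 10" --pt "0 0 0 0 0 0 10"

```text
time: 12.68
tcp_pos: [0.4136, -0.2863, 0.0161]
eef_rot: [-0.001, 1.0, -0.0, 0.0]
wrist_force: [-0.5, 0.0, 3.2]
width: 0.332
```

Emit:
servo_tool --pt "0 0 0 0 0 0 60" --pt "0 0 0 0 0 0 60" --pt "0 0 0 0 0 0 60" --pt "0 0 -15 0 0 0 60" --pt "0 0 -45 0 0 0 60" --pt "0 0 -45 0 0 0 100" --pt "-30 49.5 0 0 0 0 100" --pt "-30 49.5 0 0 0 0 100" --pt "-30 49.5 0 0 0 0 100" --pt "-30 49.5 0 0 0 0 100"

```text
time: 13.92
tcp_pos: [0.5341, -0.0864, 0.121]
eef_rot: [-0.001, 1.0, -0.0, 0.0]
wrist_force: [1.0, -0.7, 0.1]
width: 0.996
```

Emit:
servo_tool --pt "-30 49.5 0 0 0 0 100" --pt "-30 49.5 0 0 0 0 100" --pt "-30 49 0 0 0 0 100" --pt "-27 49 0 0 0 0 100" --pt "0 0 0 0 0 0 100" --pt "0 0 0 0 0 0 100"

```text
time: 14.68
tcp_pos: [0.6497, 0.1088, 0.1205]
eef_rot: [-0.001, 1.0, -0.0, -0.0]
wrist_force: [0.4, -0.5, -0.4]
width: 1.0
```

Run:
```python
from h import *
d=grab('wrist','w3.png');e=grab('scene','s4.png')
cv2.imwrite('pics/m3.png',np.hstack([cv2.resize(d['frame'],(400,300)),cv2.resize(e['frame'][60:360,0:400],(400,300))]))
```

```text
(no output)
```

View pics/m3.png

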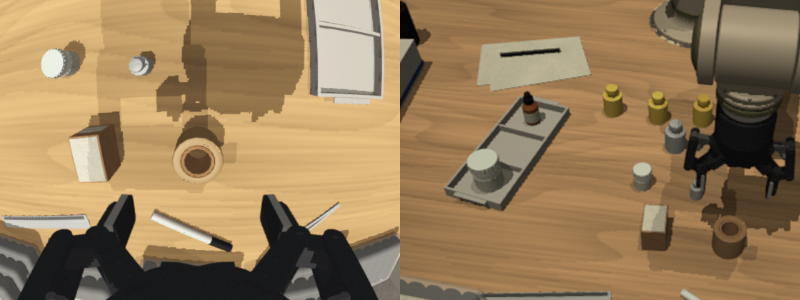

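The bottle stands upright in the near compartment, and the tape is centred between the fingers.

Emit:
servo_tool --pt "-1 0 35 0 0 0 100" --pt "0 0 35 0 0 0 100" --pt "0 0 22 0 0 0 100" --pt "0 0 10 0 0 0 100" --pt "0 0 0 0 0 0 30" --pt "0 0 0 0 0 0 30" --pt "0 0 0 0 0 0 30" --pt "0 0 0 0 0 0 30" --pt "0 0 0 0 0 0 30" --pt "0 0 0 0 0 0 30"

```text
time: 16.02
tcp_pos: [0.652, 0.1089, 0.0207]
eef_rot: [-0.001, 1.0, -0.0, 0.002]
wrist_force: [-0.0, -1.5, 6.0]
width: 0.594
```

Emit:
servo_tool --pt "0 0 0 0 0 0 30" --pt "0 0 0 0 0 0 30"

```text
time: 16.27
tcp_pos: [0.652, 0.1089, 0.0207]
eef_rot: [-0.001, 1.0, -0.0, 0.002]
wrist_force: [-0.1, -0.5, 6.1]
width: 0.597
```

Emit:
servo_tool --pt "0 0 -15 0 0 0 30" --pt "0 0 -45 0 0 0 30" --pt "0 0 -45 0 0 0 30" --pt "17 -45 0 0 0 0 30" --pt "17 -45 0 0 0 0 30" --pt "17 -45 0 0 0 0 30" --pt "17 -45 0 0 0 0 30" --pt "17 -45 0 0 0 0 30" --pt "17 -45 0 0 0 0 30" --pt "17 -45 0 0 0 0 30"

```text
time: 17.52
tcp_pos: [0.5319, -0.2074, 0.125]
eef_rot: [-0.001, 1.0, -0.0, 0.0]
wrist_force: [0.1, -0.2, -1.1]
width: 0.591
```

Emit:
servo_tool --pt "17 -45 0 0 0 0 30" --pt "18 -48 0 0 0 0 30" --pt "0 0 0 0 0 0 30" --pt "0 0 0 0 0 0 30"

```text
time: 18.02
tcp_pos: [0.4976, -0.2986, 0.1245]
eef_rot: [-0.001, 1.0, 0.0, 0.0]
wrist_force: [0.7, 0.3, -0.6]
width: 0.594
```

Emit:
servo_tool --pt "0 0 40 0 0 0 30" --pt "0 0 40 0 0 0 30" --pt "0 0 17 0 0 0 30" --pt "0 0 0 0 0 0 30" --pt "0 0 1 0 0 0 30" --pt "0 0 0 0 0 0 30" --pt "0 0 0 0 0 0 30"

```text
time: 18.9
tcp_pos: [0.4977, -0.2991, 0.0263]
eef_rot: [-0.001, 1.0, -0.0, 0.0]
wrist_force: [-0.3, 0.2, -0.7]
width: 0.596
```

Emit:
servo_tool --pt "0 0 1.5 0 0 0 30" --pt "0 0 0 0 0 0 30" --pt "0 0 0 0 0 0 30"

```text
time: 19.27
tcp_pos: [0.4977, -0.2992, 0.0246]
eef_rot: [-0.001, 1.0, -0.0, 0.0]
wrist_force: [-0.1, -0.6, 1.1]
width: 0.591
```

Emit:
servo_tool --pt "0 0 0.5 0 0 0 30" --pt "0 0 0 0 0 0 80" --pt "0 0 0 0 0 0 80" --pt "0 0 0 0 0 0 80" --pt "0 0 -15 0 0 0 80" --pt "0 0 -45 0 0 0 80" --pt "0 0 -35 0 0 0 100" --pt "9 49 0 0 0 0 100" --pt "9 49 0 0 0 0 100" --pt "9 49 0 0 0 0 100"

```text
time: 20.52
tcp_pos: [0.4701, -0.1508, 0.12]
eef_rot: [-0.0, 1.0, -0.0, 0.001]
wrist_force: [1.5, 0.7, 0.0]
width: 0.998
```

Emit:
servo_tool --pt "9 49 0 0 0 0 100" --pt "9 49 0 0 0 0 100" --pt "9.5 51 0 0 0 0 100" --pt "0 0 0 0 0 0 100" --pt "0 0 0 0 0 0 100"

```text
time: 21.15
tcp_pos: [0.4433, -0.0036, 0.1197]
eef_rot: [-0.001, 1.0, -0.0, 0.001]
wrist_force: [-0.1, -1.0, -0.8]
width: 0.998
```

Run:
```python
from h import *
d=grab('wrist','w4.png');e=grab('scene','s5.png')
cv2.imwrite('pics/m4.png',np.hstack([cv2.resize(d['frame'],(400,300)),cv2.resize(e['frame'][60:360,0:400],(400,300))]))
```

```text
(no output)
```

View pics/m4.png

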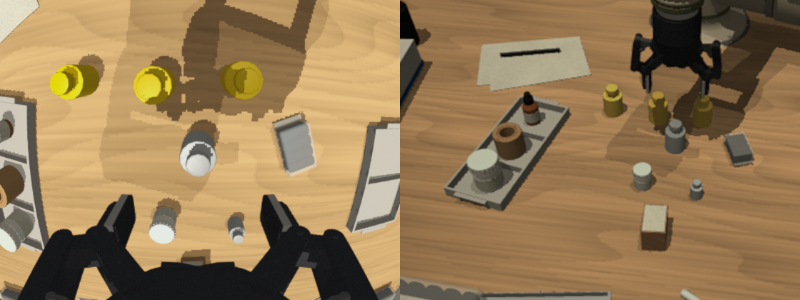

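The sampling kit is in place and upright. Now the steel weight, centred between the fingers.

Emit:
servo_tool --pt "0 0 35 0 0 0 100" --pt "0 0 35 0 0 0 100" --pt "0 0 27 0 0 0 100" --pt "0 0 10 0 0 0 100" --pt "0 0 0 0 0 0 10" --pt "0 0 0 0 0 0 10" --pt "0 0 0 0 0 0 10" --pt "0 0 0 0 0 0 10" --pt "0 0 0 0 0 0 10" --pt "0 0 0 0 0 0 10"

```text
time: 22.5
tcp_pos: [0.4432, -0.0034, 0.013]
eef_rot: [-0.001, 1.0, -0.0, 0.001]
wrist_force: [-2.2, -1.6, 7.5]
width: 0.428
```

Emit:
servo_tool --pt "0 0 0 0 0 0 10" --pt "0 0 0 0 0 0 10" --pt "0 0 0 0 0 0 10"

```text
time: 22.88
tcp_pos: [0.4432, -0.0034, 0.013]
eef_rot: [-0.001, 1.0, -0.0, 0.001]
wrist_force: [-1.2, -1.3, 6.2]
width: 0.43
```

Emit:
servo_tool --pt "0 0 -10 0 0 0 10" --pt "0 0 -35 0 0 0 10" --pt "0 0 -40 0 0 0 10" --pt "0 20 0 0 0 0 10" --pt "-1 40 0 0 0 0 10" --pt "-1 40 0 0 0 0 10" --pt "-1 40 0 0 0 0 10" --pt "-2 40 0 0 0 0 10" --pt "-2 40 0 0 0 0 10" --pt "-2 40 0 0 0 0 10"

```text
time: 24.12
tcp_pos: [0.4508, 0.2582, 0.0973]
eef_rot: [-0.001, 1.0, -0.0, -0.0]
wrist_force: [1.0, 0.3, -5.5]
width: 0.428
```

Emit:
servo_tool --pt "0 34.5 0 0 0 0 10" --pt "0 0 0 0 0 0 10" --pt "0 0 0 0 0 0 10"

```text
time: 24.5
tcp_pos: [0.4509, 0.291, 0.097]
eef_rot: [-0.001, 1.0, -0.0, -0.0]
wrist_force: [0.3, -0.8, -4.7]
width: 0.425
```

Emit:
servo_tool --pt "0 0 35 0 0 0 10" --pt "0 0 30 0 0 0 10" --pt "0 0 12 0 0 0 10" --pt "0 0 0 0 0 0 10" --pt "0 0 1 0 0 0 10" --pt "0 0 0 0 0 0 10" --pt "0 0 1 0 0 0 10" --pt "0 0 0 0 0 0 10"

```text
time: 25.5
tcp_pos: [0.4514, 0.2914, 0.0181]
eef_rot: [-0.001, 1.0, 0.0, 0.0]
wrist_force: [-0.4, -0.2, -4.7]
width: 0.426
```

Emit:
servo_tool --pt "0 0 1 0 0 0 10" --pt "0 0 0 0 0 0 10" --pt "0 0 0 0 0 0 10"

```text
time: 25.88
tcp_pos: [0.4514, 0.2914, 0.0171]
eef_rot: [-0.001, 1.0, 0.0, 0.0]
wrist_force: [-1.8, 0.9, -0.6]
width: 0.428
```

Emit:
servo_tool --pt "0 0 1 0 0 0 10" --pt "0 0 0 0 0 0 65" --pt "0 0 0 0 0 0 65" --pt "0 0 0 0 0 0 65" --pt "0 0 -15 0 0 0 65" --pt "0 0 -45 0 0 0 65" --pt "0 0 -45 0 0 0 100" --pt "-28 -43 0 0 0 0 100" --pt "-28 -43 0 0 0 0 100" --pt "-28 -43 0 0 0 0 100"

```text
time: 27.12
tcp_pos: [0.5363, 0.1611, 0.1223]
eef_rot: [-0.001, 1.0, 0.0, 0.001]
wrist_force: [0.1, 0.8, -0.1]
width: 0.999
```

Emit:
servo_tool --pt "-28 -43 0 0 0 0 100" --pt "-28 -43 0 0 0 0 100" --pt "-28 -43 0 0 0 0 100" --pt "-29 -42 0 0 0 0 100" --pt "0 0 0 0 0 -0.06 100" --pt "0 0 0 0 0 0 100" --pt "0 0 0 0 0 0 100"

```text
time: 28.0
tcp_pos: [0.6485, -0.0079, 0.1216]
eef_rot: [-0.03, 1.0, -0.0, 0.0]
wrist_force: [-0.9, 0.4, -0.3]
width: 0.999
```

Run:
```python
from h import *
d=grab('wrist','w5.png');e=grab('scene','s6.png')
cv2.imwrite('pics/m5.png',np.hstack([cv2.resize(d['frame'],(400,300)),cv2.resize(e['frame'][60:360,160:560],(400,300))]))
```

```text
(no output)
```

View pics/m5.png

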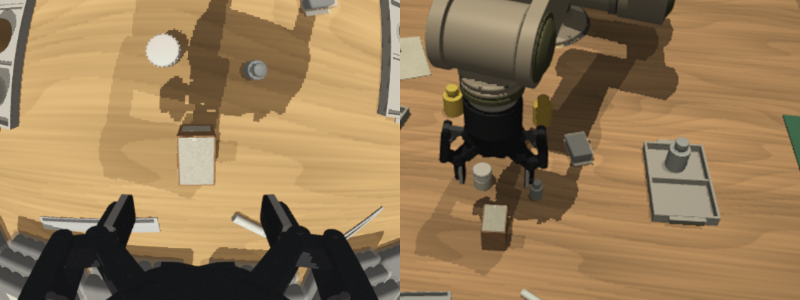

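The weight stands upright in tray2, and the carton is square between the fingers.

Emit:
servo_tool --pt "-0.5 -1 35 0 0 0 100" --pt "0 0 35 0 0 0 100" --pt "0 0 25 0 0 0 100" --pt "0 0 10 0 0 0 100" --pt "0 0 0 0 0 0 10" --pt "0 0 0 0 0 0 10" --pt "0 0 0 0 0 0 10" --pt "0 0 0 0 0 0 10" --pt "0 0 0 0 0 0 10" --pt "0 0 0 0 0 0 10"

```text
time: 29.35
tcp_pos: [0.65, -0.0095, 0.0173]
eef_rot: [-0.031, 1.0, -0.0, 0.001]
wrist_force: [-0.2, 0.1, 6.6]
width: 0.438
```

Emit:
servo_tool --pt "0 0 0 0 0 0 10" --pt "0 0 0 0 0 0 10" --pt "0 0 0 0 0 0 10"

```text
time: 29.72
tcp_pos: [0.65, -0.0095, 0.0173]
eef_rot: [-0.031, 1.0, -0.0, 0.001]
wrist_force: [-1.8, 0.5, 6.3]
width: 0.435
```

Emit:
servo_tool --pt "0 0 -15 0 0 0 10" --pt "0 0 -45 0 0 0 10" --pt "0 0 -40 0 0 0 10" --pt "12 39 0 0 0 0 10" --pt "12 39 0 0 0 0 10" --pt "12 39 0 0 0 0 10" --pt "12 39 0 0 0 0 10" --pt "12 39 0 0 0 0 10" --pt "12 39 0 0 0 0 10" --pt "12 39 0 0 0 0 10"

```text
time: 30.98
tcp_pos: [0.5482, 0.2592, 0.1168]
eef_rot: [-0.031, 1.0, 0.0, 0.0]
wrist_force: [-0.2, 0.0, 0.3]
width: 0.437
```

Emit:
servo_tool --pt "11 39 0 0 0 0 10" --pt "0 0 0 0 0 0 10" --pt "0 0 0 0 0 0 10"

```text
time: 31.35
tcp_pos: [0.5356, 0.2958, 0.1164]
eef_rot: [-0.031, 1.0, -0.0, 0.0]
wrist_force: [-0.4, -0.4, -1.1]
width: 0.438
```

Emit:
servo_tool --pt "0 0 40 0 0 0 10" --pt "0 0 38 0 0 0 10" --pt "0 0 14 0 0 0 10" --pt "0 0 0 0 0 0 10" --pt "0 0 1.5 0 0 0 10" --pt "0 0 0 0 0 0 10" --pt "0 0 0 0 0 0 10"

```text
time: 32.22
tcp_pos: [0.5356, 0.2963, 0.0231]
eef_rot: [-0.031, 1.0, 0.0, 0.0]
wrist_force: [0.2, -0.9, -0.2]
width: 0.434
```

Emit:
servo_tool --pt "0 0 1.5 0 0 0 10" --pt "0 0 0 0 0 0 10" --pt "0 0 0 0 0 0 10"

```text
time: 32.6
tcp_pos: [0.5355, 0.2963, 0.0213]
eef_rot: [-0.031, 1.0, 0.0, 0.0]
wrist_force: [-1.6, 0.2, 4.4]
width: 0.436
```

Contact shows at +4.4 N. I release, retreat up and back towards the base, and take a final look.

Emit:
servo_tool --pt "0 0 0 0 0 0 65" --pt "0 0 0 0 0 0 65" --pt "0 0 0 0 0 0 65" --pt "0 0 -15 0 0 0 65" --pt "0 0 -45 0 0 0 65" --pt "0 0 -50 0 0 0 65" --pt "0 0 -50 0 0 0 65" --pt "40 20 -30 0 0 0 65" --pt "50 30 0 0 0 0 65" --pt "50 30 0 0 0 0 65"

```text
time: 33.85
tcp_pos: [0.3892, 0.368, 0.2124]
eef_rot: [-0.03, 1.0, 0.001, 0.001]
wrist_force: [-0.3, 0.1, -0.7]
width: 0.648
```

Emit:
servo_tool --pt "50 30 0 0 0 0 65" --pt "50 30 0 0 0 0 65" --pt "50 30 0 0 0 0 65" --pt "0 0 0 0 0 0 65" --pt "0 0 0 0 0 0 65"

```text
time: 34.48
tcp_pos: [0.2358, 0.4481, 0.2116]
eef_rot: [-0.031, 1.0, 0.0, 0.0]
wrist_force: [1.2, -1.1, -0.6]
width: 0.648
```

Run:
```python
from h import *
d=grab('top','t9.png');e=grab('scene','s9.png');W=world(d)
for k,c in dict(jar=(.58,-.312),bottle=(.414,-.286),tape=(.497,-.299),weight=(.452,.291),carton=(.536,.296),smw=(.554,.048),smj=(.542,-.048),packet=(.439,.114)).items():
    q=W.reshape(-1,3);q=q[(np.hypot(*(q[:,:2]-c).T)<.042)&(q[:,2]>(.015 if k in('smw','smj','packet') else .03))];t=q[q[:,2]>q[:,2].max()-.008]
    print(k,t.mean(0).round(4),t[:,2].max().round(3))
cv2.imwrite('pics/m6.png',np.hstack([cv2.resize(d['frame'][110:310,90:440],(400,229))[:225],cv2.resize(e['frame'][75:390],(400,225))]))
```

```text
jar [ 0.5774 -0.3096  0.0648] 0.07
bottle [ 0.414  -0.2854  0.0754] 0.08
tape [ 0.497  -0.2995  0.0527] 0.058
weight [0.4507 0.2906 0.0668] 0.071
carton [0.5349 0.2952 0.056 ] 0.061
smw [0.5545 0.0477 0.0387] 0.043
smj [ 0.5425 -0.0477  0.0427] 0.048
packet [0.4395 0.1142 0.0275] 0.033
```

View pics/m6.png

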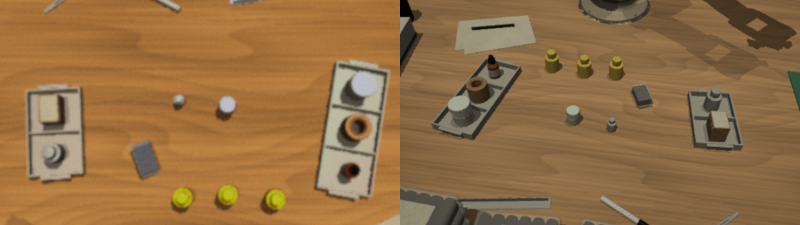

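All five stand upright in separate compartments at floor height (tops read 3–7 mm above their stock readings, against the 4 mm tray floor). The bystanders have not moved.

```bash
python3 -c "
from station import job
print(job.finish_job())"
```

```text
the job is handed in; nothing more can be done
None
```

Both kits are made up, and I handed the job in at about 34.5 s on the robot's clock.

- **Sampling kit (three-compartment tray):** the wide sample jar is in the far compartment, the roll of tape in the middle and the dropper bottle in the near one.
- **Weighing kit (two-compartment tray):** the large steel weight is in the near compartment and the carton in the far one.

I lowered each thing until the force or height reading showed it on the tray floor, then released it. For the tape the force change was small (about 2 N), so there I relied mainly on the height.

The last top and scene views show all five upright, one to a compartment. Their tops read 3–7 mm above their stock readings, which fits the 4 mm tray floor within the depth noise. The small jar, small weight and packet read within about 1 mm of where they started. The yellow look-alikes appear untouched in the last views; I did not measure them again. The gripper is clear of everything, and no check failed or disagreed.

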